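# Lock the tube carrier into its travel dock

### The arm

A 6-joint arm with a two-finger parallel gripper is mounted at the origin on a cart in front of the work surface, level with it; the furniture and walls round the work are solid. World frame = base frame: x ahead of the robot, y to its left, z up, the work surface at z = 0. Lengths are in mm, angles in rad, forces in N, time in s.
With the tool pointing down it reaches from about 300 to 775 mm from the base axis. Payload 14.6 kg.
Tool frame: the origin (TCP) lies on the mounting face of the last link; the fingertips stand 199 mm ahead of it and the grasp point (between the pads) lies 180 mm ahead of it; z points along the fingers, y is the line along which they close (so a half turn about z gives the same grasp; the last joint's range is limited). The gripper opens to 94 mm and grips with 3 to 60 N. Pads are 16 mm wide; open, the fingers measure 119 mm over their backs; the gripper's body (75 mm by 177 mm) begins 78 mm behind the grasp point.
Start: joints at [1.261, 0.3, 1.521, -0, 1.321, -0.067], TCP at [132.23, 533.86, 404.646] pointing down, gripper open.
Joint ranges: [-3.03, 3.03], [-0.79, 2.21], [0.23, 2.52], [-1.04, 4.18], [0, 3.07], [-2.55, 2.55]. Speed limits (rad/s): [2.22, 2.22, 2.57, 3.14, 3.14, 3.14].

### API

Orientations are given as [roll, pitch, yaw] about the fixed x, y, z axes, in that order (R = Rz(yaw) Ry(pitch) Rx(roll)).
In Python, from cell import manip gives the robot as it stands. The module is installed in compiled form; this text tells all that it offers.
- The arm moves only by the shell command python3 -m creep 'ROWS' [FORCE]. ROWS is a JSON object of lists of equal length, an entry for each row: "slide": the shift along the world's x, y, z in cm, a list of three; "turn": the turn about the world's z in rad; "claw": the opening, from 0 (shut) to 1 (fully open). A call has 1 to 8 rows; each row shifts and turns the commanded pose from where the row before left it; what a row does not reach is not made up. A row lasts 1/8 s, in which the tool goes at most 62.5 mm and 10.7 degrees, less where a joint would pass 70% of its speed; a pose out of reach is approached as far as the arm can. A call with a gripper value outside its range is refused whole. The fingers move at their own pace and stop on an object; FORCE is the grip in N (left out, the last holds). Time passes only in rows, so rows that do not move let the fingers close. It gives the time, the measured TCP pose, the force, the opening and the grip force at its end, in the units of the state.
- manip.read_state(): the state, without advancing time (a new reading comes with each control period).
- manip.camera(name): name is "scene" or "top"; returns (picture, depth): 384x512x3 uint8, red, green, blue; 384x512 float32, mm along the optical axis (not along the pixel's ray), 0 where there is no reading.
- manip.calibration(name): a dict with "intrinsics" (3x3 intrinsics, pixels), "pose" (4x4, takes a point from camera to world coordinates). Camera axes: x right, y up, looking along -z (the intrinsics and any distortion apply to the point x, -y, -z); pixel columns grow to the right and rows downward; lengths in mm; the calibration is good to about 2 mm. A picture is of the moment at which its call begins. calibration takes no time and is no camera call.
- manip.sign_off(): hands the job in; it is judged then, once.
Trained networks look in the newest picture that a camera, given by its name, has taken for a name from the list of things; names that differ only in an ending like _2 or _b are one class to them, and where a whole thing is asked for, a point or a joint stands for the part that bears it (a point fixed in the world has none). Each returns a list of dicts, best first, with "score" (0 to 1); they miss things now and then, are a little off and sometimes report something else, mostly with a low value. They report only what shows in the picture. A call takes as long as a camera call. They do not tell look-alikes from the thing itself.
- manip.cut_out(query, camera): "mask" (384x512 bool, what is visible of it) and "position" ([column, row] in pixels, amid what is visible of it).
The state is a dict: "clock": time; "joints": joint angles; "qd": joint speeds; "effort": joint torques, N m; "eef_pos": TCP position; "eef_rot": TCP orientation; "wrist_force": force on the tool from outside, world axes, zero at the start; "moment": the same for the moment, N m; "finger_gap": finger opening in mm; "finger_force": force on a finger pad.
Only numpy, scipy, OpenCV 4.12 (cv2) and the standard library are available. Lean on these libraries where they do the work, as an engineer would, in place of code of your own. Each camera call takes 0.05 s, during which the arm holds its last target. There are 200 camera calls.

### The job

Make the blood-tube carrier safe for the drive: push it home in its dock, against the rear stop, then take the orange lock key from its white cup, pass its T-bar down through the carrier's tab and the slot of the strike plate below, press it against its spring and turn it a quarter turn, so that it springs up into its groove and holds the carrier. Be gentle: never force the key or ram the carrier, leave the things around it alone, and let go at the end.

Things in the scene. Friction and masses are not known exactly. Their poses are not given: they have to be found in the camera images.
- dock: Grey docking station fixed on the worktop, 236 x 212 mm, deck 30 mm high. Origin on the worktop, straight below the middle of the lock opening; x points away from the robot, the way the carrier slides home, y left, z up. Two side rails, 43 mm high, guide the carrier; a stop is at the far end.
- lock_opening (a point): Middle of the dock's lock opening, 29 mm above the worktop; axes as the dock's. In it lies a steel strike plate, 46 x 46 x 8 mm, top 29 mm high, with one slot 36 mm long (dock x) by 11 mm wide (dock y). The plate is set anywhere up to 9 mm left or right (dock y) of this point and stays (9 N friction); where is not reported, only seen or felt. Its slot is at dock x = 0.
- lock_groove (a point): Point under the lock opening, 24 mm above the worktop: the height of the roof of a groove in the strike plate's underside, 13 mm wide, 3 mm deep, crossing the slot's middle along dock y and moving with the plate. The T-bar locks up into it. Below the plate (21 mm) the space is free.
- carrier: White tube carrier, loose, 0.4 to 0.7 kg, on the dock's deck, 1.5 mm play beside the rails; starts 30 to 50 mm short of home. Origin under the middle of the opening in its tab, axes as the dock's; home when this is over the dock's origin. Tab 92 mm wide, top 34 mm above the worktop, opening 38 mm (x) by 31 mm (y). Tubes, 133 mm high, begin 100 mm behind the origin.
- push_lip (a point): Middle of the outer face of the lip that stands up at the carrier's end nearest the robot, with a blue strip: 56 mm wide, 4 mm thick, top 50 mm above the worktop and 9 mm above this point. 36 mm from the carrier's origin. Push here, along dock x.
- key_grip (a point): Centre of the orange wing of the loose lock key (0.11 kg), upright in a fixed white cup (53 mm across, foot 72 mm, rim 34 mm high). Wing 36 mm wide (key x), 10 mm thick (key y), 28 mm tall (key z, up). Heights over the worktop, carrier home: 89 mm bar on top of the plate beside its slot, 83 flange meets tab, under 75 free to turn, 71 spring solid, 78 locked.
- key_bar (a point): Middle of the underside of the key's T-bar, 60 mm below the wing's centre. The bar is 30 mm long (key x, like the wing), 8 mm wide, 6 mm high, on an 8 mm round shaft. Above it a black flange, 54 mm across, slides on the shaft on a spring: its underside rests 11 mm above this point. Pressed on the tab it takes 4 N, then 0.7 N per mm, solid after 12 mm. Turns either way.
- tan_tape: roll of tan surgical tape standing on end, 33 mm across, 50 mm tall; origin under its middle; not to be disturbed
- tape: roll of white surgical tape standing on end, 33 mm across, 60 mm tall; origin under its middle; not to be disturbed
- packet: flat white and red needle packet, 30 x 86 x 9 mm; origin under its middle; not to be disturbed
Not all that is in view belongs to the job. Of the things that look like the part that bears key_grip, the middle-sized one is meant.

How it is judged:
By the outcome, as a careful person would: the job done as asked, in the order asked, and still so for the second after the job is handed in, with the robot touching nothing.
It also fails if it takes over 64 s, if anything falls off the work surface, if the arm or the gripper's body presses on something with over 40 N, if the wrist force passes 120 N, or if a joint passes its speed limit or range.

## Working session

There is one attempt and no reset: what is moved stays moved. The work goes in short steps, Python scripts to look and compute and a shell command to move; the robot and the scene stay as the last step left them, time stands still between calls to the robot, and variables do not carry over. Pictures are saved under pics/ and viewed, at most 10 in all, crops included, and the job is handed in when it is done.

```bash
mkdir -p pics
cat > h.py <<'E'
from cell import manip
import numpy as np, cv2
def cam(n):
    p,d=manip.camera(n); return p,d
def pts(n,d,mask=None):
    c=manip.calibration(n);K=np.array(c["intrinsics"]);T=np.array(c["pose"])
    v,u=np.nonzero((d>0)&(mask if mask is not None else True))
    z=d[v,u]; X=np.stack([(u-K[0,2])/K[0,0]*z,-(v-K[1,2])/K[1,1]*z,-z,np.ones_like(z)])
    return (T@X)[:3].T,u,v
E
python3 - <<'E'
from h import *
for n in("scene","top"):
    p,d=cam(n); cv2.imwrite(f"pics/{n}0.png",p[:,:,::-1]); c=manip.calibration(n); print(n,np.round(c["intrinsics"],1).tolist(),np.round(c["pose"],3).tolist(),[k for k in c])
    np.savez(f"{n}0.npz",p=p,d=d)
    for q in("dock","carrier","push_lip","key_grip","tan_tape","tape","packet"):
        for r in manip.cut_out(q,n)[:5]:
            m=r["mask"];P,u,v=pts(n,d,m)
            print(q,round(r["score"],2),np.round(r["position"]),m.sum(),np.round(np.median(P,0)),np.round(np.percentile(P,2,0)),np.round(np.percentile(P,98,0)))
print(manip.read_state())
E
```

```text
scene [[453.9, 0.0, 258.9], [0.0, 453.9, 195.6], [0.0, 0.0, 1.0]] [[0.435, 0.437, -0.787, -410.061], [-0.901, 0.199, -0.386, -475.074], [-0.012, 0.877, 0.48, 659.901], [0.0, 0.0, 0.0, 1.0]] ['intrinsics', 'pose']
dock 0.67 [255. 201.] 1299 [572.  39.  28.] [533.  -3.   0.] [782. 203.  45.]
dock 0.43 [238. 179.] 2812 [653. 107.  54.] [518.  25.  31.] [725. 198. 128.]
carrier 0.91 [237. 182.] 2900 [654. 107.  54.] [517.  25.  32.] [728. 200. 128.]
push_lip 0.76 [235. 180.] 2938 [654. 106.  54.] [517.  26.  31.] [731. 198. 128.]
key_grip 0.88 [364. 271.] 1070 [ 382. -329.   39.] [ 358. -360.   19.] [ 415. -295.  108.]
key_grip 0.79 [349. 236.] 390 [ 491. -267.   48.] [ 475. -288.    2.] [ 579. -242.   98.]
key_grip 0.69 [388. 250.] 155 [ 527. -360.   14.] [ 516. -375.    8.] [ 542. -345.   51.]
tan_tape 0.57 [168. 199.] 200 [484. 249.  33.] [475. 240.   5.] [503. 268.  50.]
top [[357.2, 0.0, 261.8], [0.0, 357.2, 199.9], [0.0, 0.0, 1.0]] [[0.005, 0.994, -0.111, 417.636], [-1.0, 0.005, 0.004, 7.942], [0.005, 0.111, 0.994, 1044.909], [0.0, 0.0, 0.0, 1.0]] ['intrinsics', 'pose']
dock 0.63 [
[... 669 characters left out ...]
clock': 0.8, 'joints': array([ 1.26141025e+00,  2.99886567e-01,  1.52098963e+00, -1.14630481e-05,
        1.32072784e+00, -6.65685208e-02]), 'qd': array([-1.36644884e-03, -2.66937932e-03,  1.89243516e-04, -8.84144041e-04,
       -3.30170660e-05, -1.38323673e-03]), 'effort': array([-7.62040236e-04, -5.31615615e+01, -3.52906716e+01,  7.08240015e-02,
        2.12475291e-02,  7.89029002e-06]), 'eef_pos': array([132.22476471, 533.85862255, 404.65734506]), 'eef_rot': array([-3.14158056e+00,  1.03248597e-05,  2.89877793e+00]), 'wrist_force': array([ 0.82135934, -0.40227283,  0.13273312]), 'moment': array([-0.12116157,  0.04921816, -0.00410686]), 'finger_force': 0.0, 'finger_gap': 94.03036126677388}
```

Run:
```python
import cv2,numpy as np
t=cv2.imread("pics/top0.png");s=cv2.imread("pics/scene0.png")
a=cv2.resize(t[90:290,130:430],(800,533),interpolation=cv2.INTER_CUBIC);cv2.imwrite("pics/topc.png",a)
b=cv2.resize(s[200:320,310:430],(600,600),interpolation=cv2.INTER_CUBIC);cv2.imwrite("pics/keys.png",b)
```

```text
(no output)
```

View pics/topc.png

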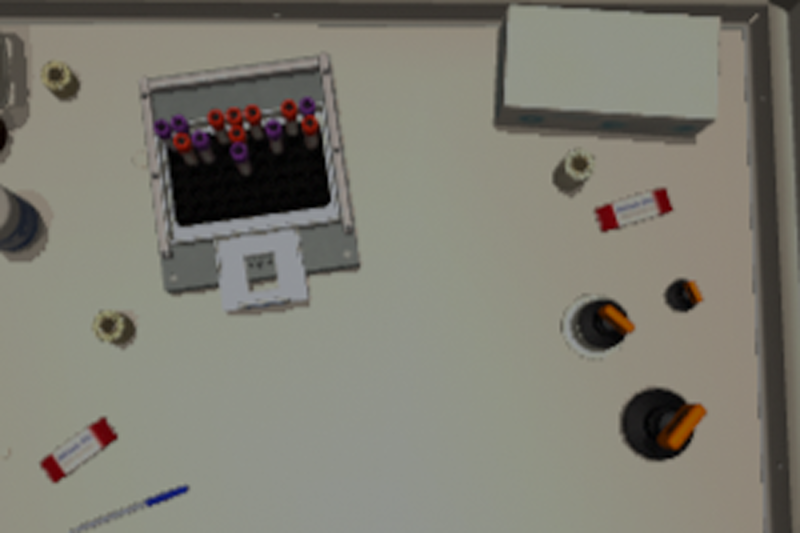

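View pics/keys.png

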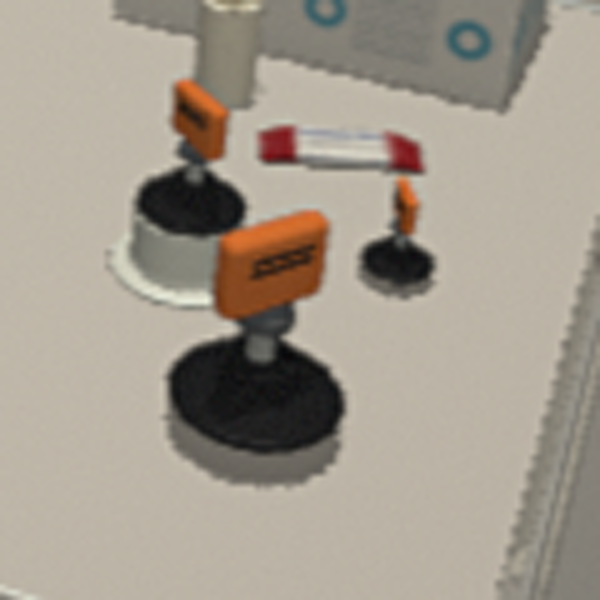

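View pics/scene0.png

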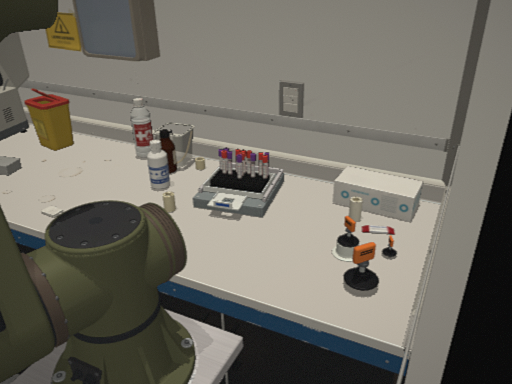

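Top view (crop px): the dock is at (250,180), with the carrier's tab and opening at (262,265) and its lip at (265,305). In the scene view there are three keys: (349,236) in the white cup, a larger one at (364,271) on a black base, and a small one at (388,250). The one at (349,236) is meant, since it is the middle-sized one and stands in the white cup; the enlarged crop confirms this. Next I fit the poses.

```bash
cat >> h.py <<'E'
def ortho(n,p,ctr,yaw,z,w,h,s):
    "image of plane z; up = local x, left = local y; s px/mm"
    c=manip.calibration(n);K=np.array(c["intrinsics"]);T=np.linalg.inv(np.array(c["pose"]))
    W,H=int(w*s),int(h*s)
    j,i=np.meshgrid(np.arange(W),np.arange(H))
    ly=(W/2-j)/s; lx=(H/2-i)/s
    X=np.stack([ctr[0]+lx*np.cos(yaw)-ly*np.sin(yaw),ctr[1]+lx*np.sin(yaw)+ly*np.cos(yaw),0*lx+z,0*lx+1],-1)@T.T
    u=K[0,0]*X[...,0]/-X[...,2]+K[0,2]; v=K[1,1]*-X[...,1]/-X[...,2]+K[1,2]
    return cv2.remap(p,u.astype(np.float32),v.astype(np.float32),cv2.INTER_CUBIC)
def grid(o,s,step=20):
    o=np.ascontiguousarray(o[:,:,::-1]);H,W=o.shape[:2]
    for k in range(-20,21):
        x=int(W/2-k*step*s);y=int(H/2-k*step*s)
        col=(0,255,255) if k else (0,0,255)
        if 0<x<W: cv2.line(o,(x,0),(x,8),col,1); cv2.putText(o,str(k*step),(x-8,20),0,.35,col,1)
        if 0<y<H: cv2.line(o,(0,y),(8,y),col,1); cv2.putText(o,str(k*step),(10,y+4),0,.35,col,1)
    return o
E
python3 - <<'E'
from h import *
f=np.load("top0.npz");p,d=f["p"],f["d"]
P,u,v=pts("top",d)
print("table z",np.median(P[(P[:,0]>350)&(P[:,0]<450)&(abs(P[:,1])<100)][:,2]))
R=(P[:,0]>530)&(P[:,0]<800)&(P[:,1]>-20)&(P[:,1]<240)
A=P[R&(P[:,2]>12)&(P[:,2]<60)]
# rails: left & right edge per x
r=[]
for x in range(590,770,6):
    q=A[(abs(A[:,0]-x)<3.5)]; r.append((x,q[:,1].min(),q[:,1].max()))
r=np.array(r);print(np.round(r[::4]))
a=[np.polyfit(r[:,0],r[:,k],1) for k in(1,2)];print(a)
yaw=np.arctan(np.mean([k[0] for k in a]));m=(a[0]+a[1])/2
print("yaw",yaw,"center y at x=570",np.polyval(m,570), "x=600",np.polyval(m,600))
ctr=(575,np.polyval(m,575))
cv2.imwrite("pics/o34.png",grid(ortho("top",p,ctr,yaw,34,160,120,5),5,10))
print(ctr)
# key wings orange
hsv=cv2.cvtColor(p,cv2.COLOR_RGB2HSV)
om=(hsv[...,0]>5)&(hsv[...,0]<20)&(hsv[...,1]>150)
n,l,st,c=cv2.connectedComponentsWithStats(om.astype(np.uint8))
for k in range(1,n):
    if st[k,4]>15:
        Q,_,_=pts("top",d,l==k);Q=Q[Q[:,2]>np.percentile(Q[:,2],90)-6];print(np.round(c[k]),st[k,4],np.round(Q.mean(0),1),cv2.minAreaRect(Q[:,:2].astype(np.float32)))
f=np.load("scene0.npz");p,d=f["p"],f["d"]
hsv=cv2.cvtColor(p,cv2.COLOR_RGB2HSV)
om=(hsv[...,0]>5)&(hsv[...,0]<20)&(hsv[...,1]>150)
n,l,st,c=cv2.connectedComponentsWithStats(om.astype(np.uint8))
for k in range(1,n):
    if st[k,4]>15 and c[k][0]>300:
        Q,_,_=pts("scene",d,l==k);print("scene",np.round(c[k]),st[k,4],np.round(Q.mean(0),1),np.round(Q.min(0)),np.round(Q.max(0)),cv2.minAreaRect(Q[:,:2].astype(np.float32)))
E
```

```text
table z -0.1235559151571124
[[590.   0. 211.]
 [614.   6. 215.]
 [638.   9. 219.]
 [662.  12. 221.]
 [686.  15. 225.]
 [710.  18. 228.]
 [734.  22. 232.]
 [758.  27. 236.]]
[array([  0.14717146, -85.3682434 ]), array([  0.14389672, 127.27213768])]
yaw 0.14451947507800367 center y at x=570 103.9063790783592 x=600 108.27240181201431
(575, np.float64(104.63404953396838))
[120. 137.] 165 [707.  402.5 107.9] ((706.507080078125, 401.8485412597656), (12.961702346801758, 34.801578521728516), 81.23777770996094)
[106. 136.] 22 [695.7 422.8 113.7] ((695.01708984375, 423.2672424316406), (21.504148483276367, 5.365078449249268), 86.8367691040039)
[389. 199.] 36 [ 534.2 -356.7   49.2] ((534.2308349609375, -357.34051513671875), (19.926490783691406, 8.126911163330078), 35.03978729248047)
[361. 209.] 89 [ 501.8 -261.3   96.3] ((501.7917175292969, -262.1770324707031), (33.8995361328125, 10.939166069030762), 50.15952682495117)
[385. 250.] 184 [ 394.4 -321.5  106.8] ((394.4082946777344, -322.2611389160156), (14.609503746032715, 48.434818267822266), 50.99411392211914)
scene [350. 223.] 110 [ 494.3 -267.7   87.7] [ 482. -280.    3.] [ 649. -241.  100.] ((563.1119995117188, -250.1787109375), (171.08419799804688, 22.77471923828125), 13.914283752441406)
scene [391. 241.] 26 [ 524.9 -362.5   45.5] [ 518. -366.   33.] [ 536. -357.   52.] ((527.7338256835938, -362.247802734375), (19.136316299438477, 5.528542518615723), 16.64923858642578)
scene [363. 253.] 337 [ 386.3 -327.5   92.7] [ 369. -346.   66.] [ 410. -309.  110.] ((388.833984375, -327.4069519042969), (14.233434677124023, 49.17391586303711), 49.35249328613281)
```

View pics/o34.png

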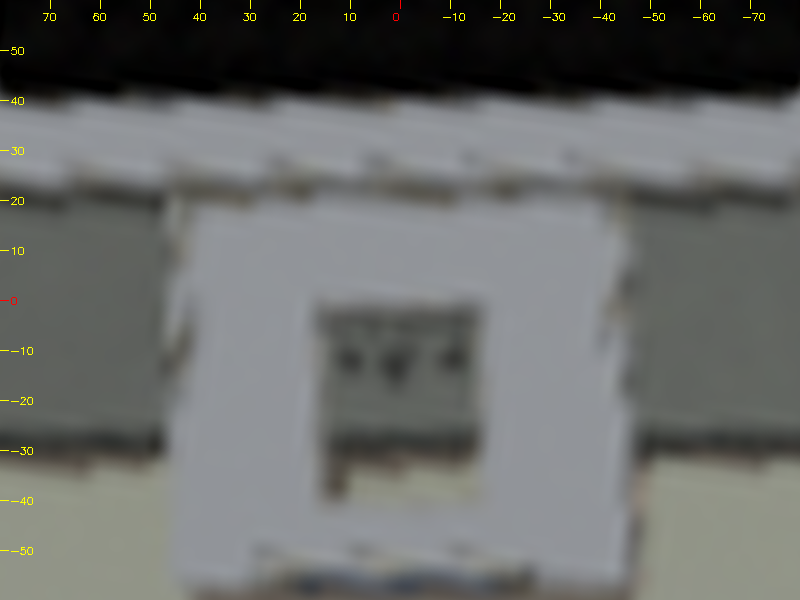

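Rectified at the tab height, the carrier's opening is centred at local (-20, 0) and the lip's outer face is at about x = -57. The tab is square to the dock. I will swing over, turn the closed fingers and come down in front of the lip.

```bash
python3 -m creep '{"slide":[[3.0,-3.7,0],[3.4,-4.3,0],[3.4,-4.3,0],[3.4,-4.3,0],[3.4,-4.3,0],[3.4,-4.3,0],[3.4,-4.3,0],[3.4,-4.3,0]],"turn":[-0.15,-0.15,-0.15,-0.15,-0.15,-0.15,-0.15,-0.134],"claw":[0,0,0,0,0,0,0,0]}' 10
```

```text
clock: 1.8
eef_pos: [401.0, 194.3, 404.9]
eef_rot: [3.141, -0.0, 1.71]
wrist_force: [1.0, 0.5, 0.8]
finger_gap: 17.6
finger_force: 0.0
```

```bash
python3 -m creep '{"slide":[[3.0,-3.5,0],[2.5,-3.0,0],[2.0,-2.0,-1],[1.28,-1.89,-4],[0,0,-4.5],[0,0,-4.5],[0,0,-2.86],[0,0,0]],"turn":[0,0,0,0,0,0,0,0],"claw":[0,0,0,0,0,0,0,0]}'
```

```text
clock: 2.8
eef_pos: [487.7, 91.9, 234.7]
eef_rot: [-3.138, -0.0, 1.715]
wrist_force: [0.2, -0.3, 0.1]
finger_gap: 0.7
finger_force: 0.0
```

```bash
python3 -m creep '{"slide":[[0.5,0.07,0],[0.5,0.07,0],[0.4,0.06,0],[0.3,0.04,0],[0.3,0.04,0],[0.3,0.04,0],[0.4,0.06,0],[0.4,0.06,0]],"turn":[0,0,0,0,0,0,0,0],"claw":[0,0,0,0,0,0,0,0]}'; python3 -m creep '{"slide":[[0.4,0.06,0],[0.4,0.06,0],[0.4,0.06,0],[0.4,0.06,0]],"turn":[0,0,0,0],"claw":[0,0,0,0]}'
```

```text
clock: 3.8
eef_pos: [518.9, 96.4, 236.1]
eef_rot: [-3.14, -0.0, 1.715]
wrist_force: [-7.2, -0.9, 5.5]
finger_gap: 0.4
finger_force: 3.2
clock: 4.3
eef_pos: [534.9, 98.8, 236.1]
eef_rot: [-3.14, -0.0, 1.715]
wrist_force: [-6.3, -1.4, 5.2]
finger_gap: 0.1
finger_force: 3.3
```

```bash
python3 -m creep '{"slide":[[0.2,0.03,0],[0.2,0.03,0]],"turn":[0,0],"claw":[0,0]}'; python3 -m creep '{"slide":[[0.2,0.03,0],[0.2,0.03,0]],"turn":[0,0],"claw":[0,0]}' | grep -E 'pos|wrist_f'
python3 - <<'E'
from h import *
p,d=cam("top"); o=ortho("top",p,(575,104.63),.1445,34,160,120,5);cv2.imwrite("pics/o34b.png",grid(o,5,10))
E
```

```text
clock: 4.55
eef_pos: [538.9, 99.4, 236.1]
eef_rot: [-3.14, -0.0, 1.715]
wrist_force: [-6.4, -1.4, 5.3]
finger_gap: 0.4
finger_force: 3.1
eef_pos: [542.8, 100.0, 236.1]
wrist_force: [-6.3, -1.5, 4.4]
```

View pics/o34b.png

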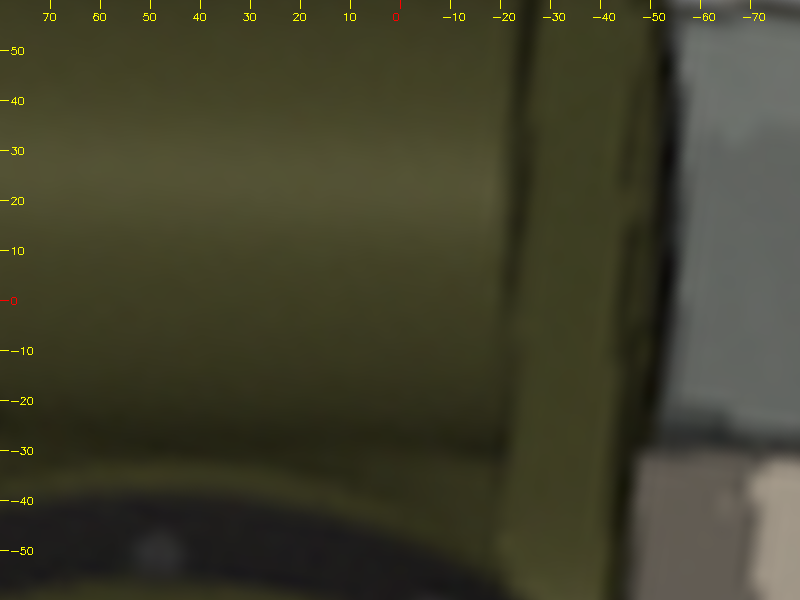

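The arm hides the tab in this picture, so I will push slowly by force.

```bash
for i in 1; do python3 -m creep '{"slide":[[0.15,0.02,0],[0.15,0.02,0]],"turn":[0,0],"claw":[0,0]}' | grep -E 'pos|wrist_f'; done; python3 -m creep '{"slide":[[0.15,0.02,0],[0.15,0.02,0]],"turn":[0,0],"claw":[0,0]}' | grep -E 'pos|wrist_f'
```

```text
eef_pos: [545.8, 100.4, 236.1]
wrist_force: [-5.3, -0.9, 6.0]
eef_pos: [548.5, 100.7, 236.0]
wrist_force: [-17.8, -3.2, 12.6]
```

```bash
python3 -m creep '{"slide":[[0.05,0.01,0],[0,0,0]],"turn":[0,0],"claw":[0,0]}' | grep -E 'pos|wrist_f'
```

```text
eef_pos: [548.7, 100.8, 236.0]
wrist_force: [-16.0, -2.9, 11.1]
```

The carrier is home against the stop: the reaction jumped to 16 N and movement ended. I will back off, rise, and refine the key pose by fitting its silhouette.

```bash
python3 -m creep '{"slide":[[-1,-0.15,0],[-2.5,-0.36,0],[-1,-2,4],[0,-4.5,4],[0,-5.5,2.0],[0,-5.5,0],[0,-5.5,0],[0,-5,0]],"turn":[0,0,0,-0.1,-0.18,-0.18,-0.18,-0.2],"claw":[0,0,0,0.3,0.5,0.5,0.5,0.5]}'
python3 - <<'E'
from h import *
from scipy.optimize import minimize
Ms={}
for n in("top","scene"):
    f=np.load(f"{n}0.npz");p=f["p"];hsv=cv2.cvtColor(p,cv2.COLOR_RGB2HSV)
    om=((hsv[...,0]>3)&(hsv[...,0]<22)&(hsv[...,1]>130)).astype(np.uint8)
    k,l,st,c=cv2.connectedComponentsWithStats(om)
    t=(361,209) if n=="top" else (350,223)
    i=1+np.argmin(np.hypot(*(c[1:]-t).T)); m=(l==i).astype(np.uint8)
    Cc=manip.calibration(n);Ms[n]=(cv2.GaussianBlur(cv2.resize(m*255.,None,fx=4,fy=4,interpolation=cv2.INTER_CUBIC),(0,0),3)/255,np.array(Cc["intrinsics"]),np.linalg.inv(Cc["pose"]))
box=np.array([[a,b,c] for a in(-18,18) for b in(-5,5) for c in(-14,14)],float)
def cost(q,names):
    s=0;x,y,yaw,z=q
    R=np.array([[np.cos(yaw),-np.sin(yaw),0],[np.sin(yaw),np.cos(yaw),0],[0,0,1]])
    W=np.c_[box@R.T+[x,y,z],np.ones(8)]
    for n in names:
        m,K,T=Ms[n];X=W@T.T
        uv=np.stack([K[0,0]*X[:,0]/-X[:,2]+K[0,2],K[1,1]*X[:,1]/X[:,2]+K[1,2]],1)*4+1.5
        h=cv2.convexHull(uv.astype(np.float32));r=np.zeros(m.shape,np.float32)
        cv2.fillConvexPoly(r,np.round(h*16).astype(np.int32),1,shift=4)
        s+=((cv2.GaussianBlur(r,(0,0),3)-m)**2).sum()
    return s
for names in(["top"],["scene"],["top","scene"]):
    b=min((minimize(lambda q:cost([q[0],q[1],q[2],83],names),[499,-263,w],method="Nelder-Mead",options=dict(initial_simplex=[[499,-263,w],[505,-263,w],[499,-257,w],[499,-263,w+.2]])) for w in(.7,.9)),key=lambda r:r.fun)
    print(names,b.x,b.fun)
E
```

```text
clock: 6.6
eef_pos: [504.0, -186.1, 336.2]
eef_rot: [3.141, -0.0, 0.881]
wrist_force: [0.6, 0.8, 0.4]
finger_gap: 45.4
finger_force: 0.0
['top'] [ 501.5289743  -262.81389097    0.79463729] 28.96898476011919
['scene'] [ 502.52949779 -265.68959065    0.66951994] 152.1544658721704
['top', 'scene'] [ 501.58038268 -265.09687779    0.69788117] 280.2477269424112
```

Run:
```python
from h import *
ps=[cam("top") for _ in range(4)]
p=np.mean([a for a,_ in ps],0).astype(np.uint8);d=ps[0][1];np.savez("top1.npz",p=p,d=d)
cv2.imwrite("pics/o34c.png",grid(ortho("top",p,(575,104.63),.1445,34,120,90,6.6),6.6,10))
```

```text
(no output)
```

View pics/o34c.png

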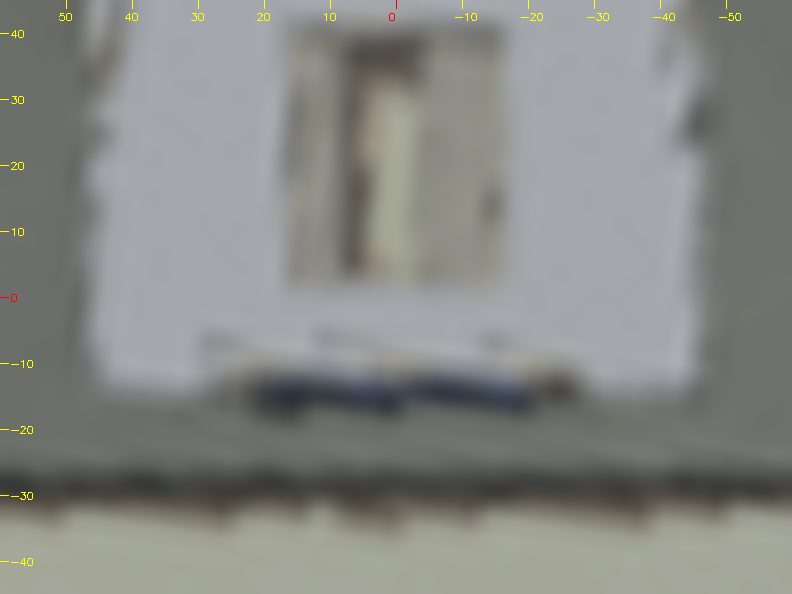

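```bash
python3 -m creep '{"slide":[[-0.1,-3.0,0],[-0.1,-2.5,-1],[0,-1.5,-2],[0,-0.77,-2],[0,0,-2.3],[0,0,0]],"turn":[-0.05,-0.05,0,0,0,0],"claw":[0.5,0.5,0.5,0.5,0.5,0.5]}'
```

```text
clock: 7.55
eef_pos: [502.3, -261.1, 260.7]
eef_rot: [-3.138, 0.001, 0.789]
wrist_force: [0.9, 0.3, 0.2]
finger_gap: 46.9
finger_force: 0.0
```

In this picture the carrier is home, its opening spanning x 1..40 and y -16..17. The strike plate's slot shows through it as a dark and light strip from y of about +9 to -3. I now close on the key and measure the slot's edges.

```bash
python3 -m creep '{"slide":[[0,-0.15,0.1],[0,0,0],[0,0,0],[0,0,0],[0,0,0],[0,0,0]],"turn":[0,0,0,0,0,0],"claw":[0.5,0,0,0,0,0]}' 25
python3 - <<'E'
from h import *
p=np.load("top1.npz")["p"]
for z in(29,34):
    o=ortho("top",p,(575,104.63),.1445,z,120,120,4).astype(float)
    g=o.mean(2)
    # columns: y=(240-j)/4 ; rows x=(240-i)/4
    pr=g[240-32*4:240-8*4].mean(0)
    print(z,"y:",[(y,int(pr[int(240-y*4)])) for y in range(20,-20,-1)])
    pc=g[:,int(240+4*8):int(240+4*12)].mean(1)
    print("x:",[(x,int(pc[int(240-x*4)])) for x in range(44,-6,-1)])
E
```

```text
clock: 8.3
eef_pos: [502.6, -263.5, 264.2]
eef_rot: [3.141, -0.0, 0.787]
wrist_force: [-0.3, -0.5, 0.8]
finger_gap: 16.6
finger_force: 25.0
29 y: [(20, 168), (19, 163), (18, 153), (17, 141), (16, 133), (15, 131), (14, 133), (13, 137), (12, 137), (11, 134), (10, 126), (9, 113), (8, 101), (7, 96), (6, 102), (5, 116), (4, 133), (3, 147), (2, 155), (1, 159), (0, 159), (-1, 155), (-2, 148), (-3, 141), (-4, 138), (-5, 137), (-6, 138), (-7, 139), (-8, 140), (-9, 140), (-10, 141), (-11, 141), (-12, 138), (-13, 136), (-14, 136), (-15, 140), (-16, 148), (-17, 156), (-18, 162), (-19, 165)]
x: [(44, 156), (43, 141), (42, 128), (41, 121), (40, 121), (39, 124), (38, 129), (37, 135), (36, 140), (35, 141), (34, 140), (33, 139), (32, 139), (31, 140), (30, 140), (29, 141), (28, 141), (27, 141), (26, 141), (25, 141), (24, 140), (23, 139), (22, 139), (21, 139), (20, 139), (19, 140), (18, 141), (17, 141), (16, 142), (15, 142), (14, 142), (13, 142), (12, 141), (11, 140), (10, 140), (9, 139), (8, 139), (7, 140), (6, 141), (5, 141), (4, 144), (3, 149), (2, 154), (1, 159), (0, 164), (-1, 166), (-2, 167), (-3
[... 318 characters left out ...]
7), (-7, 138), (-8, 139), (-9, 140), (-10, 141), (-11, 141), (-12, 139), (-13, 137), (-14, 136), (-15, 139), (-16, 146), (-17, 154), (-18, 160), (-19, 164)]
x: [(44, 168), (43, 156), (42, 141), (41, 128), (40, 121), (39, 121), (38, 124), (37, 129), (36, 135), (35, 140), (34, 141), (33, 140), (32, 139), (31, 140), (30, 140), (29, 140), (28, 141), (27, 141), (26, 141), (25, 141), (24, 140), (23, 140), (22, 139), (21, 139), (20, 139), (19, 139), (18, 140), (17, 141), (16, 141), (15, 142), (14, 142), (13, 142), (12, 142), (11, 141), (10, 141), (9, 140), (8, 139), (7, 139), (6, 140), (5, 141), (4, 141), (3, 144), (2, 149), (1, 154), (0, 160), (-1, 164), (-2, 166), (-3, 167), (-4, 168), (-5, 167)]
```

Run:
```python
from h import *
p,d=cam("scene");q,_=cam("top");np.savez("scene2.npz",p=p,d=d)
a=cv2.resize(p[195:275,310:390,::-1],(600,600),interpolation=cv2.INTER_CUBIC);cv2.imwrite("pics/g1.png",a)
s=manip.read_state();print(s["wrist_force"],s["moment"],s["finger_gap"])
```

```text
[-0.34216732  0.15866641  1.35709735] [-0.01230148  0.07796739  0.03126556] 17.13056093462049
```

View pics/g1.png

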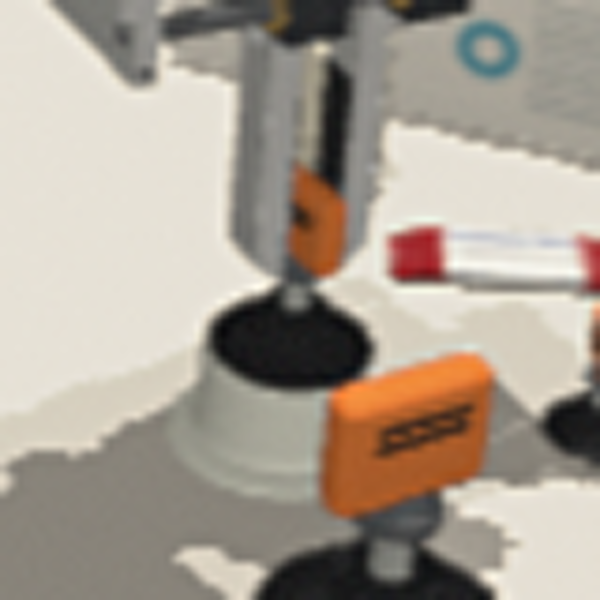

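The fingers hold the wing obliquely: the gap is 17 mm instead of 10, and the wing's left face shows between them. I will open, turn by +0.4 and close again.

```bash
python3 -m creep '{"slide":[[0,0,0],[0,0,0],[0,0,0],[0,0,0],[0,0,0],[0,0,0],[0,0,0],[0,0,0]],"turn":[0,0.1,0.15,0.15,0,0,0,0],"claw":[0.45,0.45,0.45,0.45,0,0,0,0]}' 25
```

```text
clock: 9.4
eef_pos: [502.5, -263.4, 264.0]
eef_rot: [3.142, -0.0, 1.186]
wrist_force: [0.6, 0.3, -0.8]
finger_gap: 16.9
finger_force: 25.0
```

The gap is the same at both angles, so the fingertips are closing on the round collar below the wing. I will grip 8 mm higher, at a yaw in between.

```bash
python3 -m creep '{"slide":[[0,0,0],[0,0,0],[0,0,0.8],[0,0,0],[0,0,0],[0,0,0],[0,0,0],[0,0,0]],"turn":[0,-0.1,-0.1,0,0,0,0,0],"claw":[0.45,0.45,0.45,0,0,0,0,0]}' 25
```

```text
clock: 10.4
eef_pos: [502.5, -263.5, 271.9]
eef_rot: [-3.141, 0.0, 0.988]
wrist_force: [0.2, -0.6, -1.5]
finger_gap: 10.1
finger_force: 25.0
```

The gap is now 10.1 mm, so the wing is gripped squarely. I lift it and carry it to the dock.

```bash
python3 -m creep '{"slide":[[0,0,0],[0,0,0.8],[0,0,2],[0,0,2],[0.5,2,0],[1.1,4.5,0],[1.4,5.5,0],[1.4,5.5,0]],"turn":[0,0,0,0,-0.05,-0.1,-0.12,-0.12],"claw":[0,0,0,0,0,0,0,0]}' 40; python3 -m creep '{"slide":[[1.4,5.5,0],[1.4,5.5,0],[1.1,4.5,0],[0.75,3,0],[0.33,1.46,0],[0,0,0],[0,0,0]],"turn":[-0.12,-0.12,-0.12,-0.0935,0,0,0],"claw":[0,0,0,0,0,0,0]}'
```

```text
clock: 11.4
eef_pos: [546.7, -86.9, 320.8]
eef_rot: [3.141, -0.001, 0.593]
wrist_force: [1.1, -0.4, -1.3]
finger_gap: 9.6
finger_force: 40.0
clock: 12.28
eef_pos: [596.3, 110.1, 320.2]
eef_rot: [3.141, 0.0, 0.144]
wrist_force: [0.0, 0.8, -1.6]
finger_gap: 9.5
finger_force: 40.0
```

Run:
```python
from h import *
p,d=cam("scene");np.savez("scene3.npz",p=p,d=d)
a=cv2.resize(p[135:235,185:285,::-1],(600,600),interpolation=cv2.INTER_CUBIC);cv2.imwrite("pics/g2.png",a)
s=manip.read_state();print(s["eef_pos"],s["wrist_force"],s["joints"])
```

```text
[596.26590411 110.01699912 320.17128552] [-0.11915506 -0.5326287  -0.6834818 ] [ 1.22073101e-01  5.00806612e-01  1.44433056e+00 -1.36782213e-04
  1.19647936e+00  1.54937520e+00]
```

View pics/g2.png

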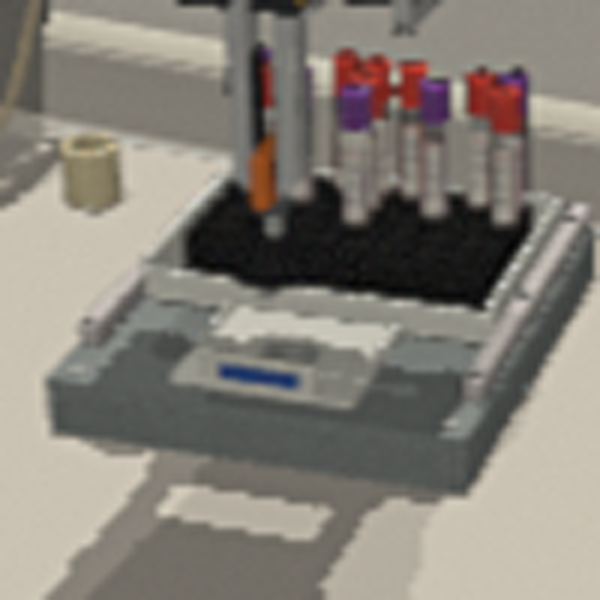

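The key hangs upright above the tab (wing at px (262,175)). I correct y by 1 mm and lower it.

```bash
python3 -m creep '{"slide":[[0,0.1,-0.5],[0,0,-1.5],[0,0,-1.2],[0,0,-0.5],[0,0,-0.1],[0,0,0]],"turn":[0,0,0,0,0,0],"claw":[0,0,0,0,0,0]}'|grep -E 'pos|wrist_f'; python3 -m creep '{"slide":[[0,0,-0.15],[0,0,-0.15],[0,0,0]],"turn":[0,0,0],"claw":[0,0,0]}'|grep -E 'pos|wrist_f';python3 -m creep '{"slide":[[0,0,-0.1],[0,0,-0.1],[0,0,0]],"turn":[0,0,0],"claw":[0,0,0]}'|grep -E 'pos|wrist_f'
```

```text
eef_pos: [596.4, 112.2, 282.3]
wrist_force: [-0.7, 0.2, -1.1]
eef_pos: [596.3, 112.1, 279.0]
wrist_force: [0.3, -1.0, -1.0]
eef_pos: [596.3, 112.2, 276.9]
wrist_force: [-0.6, 0.2, -0.7]
```

```bash
python3 -m creep '{"slide":[[0,-0.05,0],[0,-0.05,0],[0,0,0]],"turn":[0,0,0],"claw":[0,0,0]}'|grep -E 'pos|wrist_f'; python3 -m creep '{"slide":[[0,0,-0.1],[0,0,0]],"turn":[0,0],"claw":[0,0]}'|grep -E 'pos|wrist_f';python3 -m creep '{"slide":[[0,0,-0.1],[0,0,0]],"turn":[0,0],"claw":[0,0]}'|grep -E 'pos|wrist_f'
```

```text
eef_pos: [596.3, 111.1, 277.1]
wrist_force: [0.8, -0.2, -0.9]
eef_pos: [596.3, 111.1, 275.9]
wrist_force: [0.3, 0.4, -1.2]
eef_pos: [596.3, 111.1, 274.9]
wrist_force: [0.1, 0.0, -1.8]
```

```bash
python3 -m creep '{"slide":[[0,0,-0.1],[0,0,-0.1],[0,0,0]],"turn":[0,0,0],"claw":[0,0,0]}'|grep -E 'pos|wrist_f';python3 -m creep '{"slide":[[0,0,-0.1],[0,0,-0.1],[0,0,0]],"turn":[0,0,0],"claw":[0,0,0]}'|grep -E 'pos|wrist_f'
```

```text
eef_pos: [596.3, 111.2, 272.9]
wrist_force: [-0.7, -0.1, -0.9]
eef_pos: [596.4, 111.2, 271.3]
wrist_force: [-1.3, -0.7, 4.5]
```

```bash
python3 -m creep '{"slide":[[0,0,-0.1],[0,0,-0.1],[0,0,0]],"turn":[0,0,0],"claw":[0,0,0]}'|grep -E 'pos|wrist_f';python3 -m creep '{"slide":[[0,0,-0.15],[0,0,-0.15],[0,0,0]],"turn":[0,0,0],"claw":[0,0,0]}'|grep -E 'pos|wrist_f|gap'
```

```text
eef_pos: [596.4, 111.2, 269.1]
wrist_force: [-2.5, -1.1, 5.7]
eef_pos: [596.4, 111.2, 266.3]
wrist_force: [-2.0, -0.4, 6.7]
finger_gap: 9.4
```

The spring rate is about 0.5 N/mm, so the bar is through the slot. I press to about key height 73.

```bash
python3 -m creep '{"slide":[[0,0,-0.15],[0,0,-0.15],[0,0,-0.1],[0,0,0]],"turn":[0,0,0,0],"claw":[0,0,0,0]}'|grep -E 'pos|wrist_f';python3 -m creep '{"slide":[[0,0,0],[0,0,0],[0,0,0]],"turn":[0.1,0.1,0],"claw":[0,0,0]}'|grep -vE 'clock'
```

```text
eef_pos: [596.4, 111.2, 262.6]
wrist_force: [-4.2, -0.1, 10.7]
eef_pos: [596.6, 111.3, 263.0]
eef_rot: [3.141, -0.002, 0.345]
wrist_force: [-1.8, 0.1, 9.4]
finger_gap: 9.8
finger_force: 40.0
```

```bash
python3 -m creep '{"slide":[[0,0,-0.06],[0,0,0],[0,0,0],[0,0,0]],"turn":[0,0.1,0.1,0],"claw":[0,0,0,0]}'|grep -vE 'clock'; python3 -c "
from h import *;s=manip.read_state();print(s['moment'])"
```

```text
eef_pos: [596.7, 111.3, 262.5]
eef_rot: [3.141, -0.002, 0.545]
wrist_force: [0.2, 0.8, 9.4]
finger_gap: 9.9
finger_force: 40.0
[0.07425241 0.20628823 0.00096107]
```

```bash
python3 -m creep '{"slide":[[0,0,0],[0,0,0],[0,0,0],[0,0,0],[0,0,0],[0,0,0],[0,0,0],[0,0,0]],"turn":[0.16,0.17,0.17,0.17,0.17,0.17,0.161,0],"claw":[0,0,0,0,0,0,0,0]}'|grep -vE 'clock'; python3 -c "
from h import *;s=manip.read_state();print(s['moment'])"
```

```text
eef_pos: [596.7, 111.2, 262.4]
eef_rot: [3.139, 0.0, 1.717]
wrist_force: [-1.6, -1.1, 9.6]
finger_gap: 9.7
finger_force: 40.0
[-0.10464332  0.21170414  0.04970541]
```

Turned through a quarter turn with no resisting torque. I now let it rise gently into the groove, watching the force.

```bash
python3 -m creep '{"slide":[[0,0,0.15],[0,0,0.15],[0,0,0]],"turn":[0,0,0],"claw":[0,0,0]}'|grep -E 'pos|wrist_f'; python3 -m creep '{"slide":[[0,0,0.1],[0,0,0.1],[0,0,0]],"turn":[0,0,0],"claw":[0,0,0]}'|grep -E 'pos|wrist_f'
```

```text
eef_pos: [596.7, 111.2, 265.3]
wrist_force: [-0.6, 0.5, 7.3]
eef_pos: [596.6, 111.2, 266.9]
wrist_force: [3.0, 0.5, 5.4]
```

```bash
python3 -m creep '{"slide":[[0,0,0.05],[0,0,0]],"turn":[0,0],"claw":[0,0]}'|grep -E 'pos|wrist_f'; python3 -m creep '{"slide":[[0,0,0.05],[0,0,0]],"turn":[0,0],"claw":[0,0]}'|grep -E 'pos|wrist_f'
```

```text
eef_pos: [596.6, 111.2, 267.0]
wrist_force: [6.1, 1.1, 0.9]
eef_pos: [596.6, 111.2, 267.0]
wrist_force: [7.0, 0.4, -3.3]
```

It stopped at TCP z 267.0 (key 78 mm, locked) and the force reversed. I let go and rise.

```bash
python3 -m creep '{"slide":[[0,0,-0.05],[0,0,0],[0,0,0],[0,0,0],[0,0,1],[0,0,2.5],[0,0,4],[0,0,4]],"turn":[0,0,0,0,0,0,0,0],"claw":[0,0.4,0.4,0.4,0.4,0.4,0.4,0.4]}'; python3 -m creep '{"slide":[[-3,-4,2],[-3,-5.5,0],[-3,-5.5,0],[-3,-5.5,0],[-2,-4,0],[0,0,0]],"turn":[0,0,0,0,0,0],"claw":[0.4,0.4,0.4,0.4,0.4,0.4]}'|grep -E 'clock|pos'
python3 - <<'E'
from h import *
p,d=cam("top");q,dd=cam("scene")
a=cv2.resize(p[120:220,180:280,::-1],(400,400),interpolation=cv2.INTER_CUBIC);b=cv2.resize(q[135:235,185:285,::-1],(400,400),interpolation=cv2.INTER_CUBIC)
cv2.imwrite("pics/end.png",np.hstack([a,b]))
h=cv2.cvtColor(p,cv2.COLOR_RGB2HSV);m=(h[...,0]>5)&(h[...,0]<20)&(h[...,1]>150);m[:,:180]=0;m[:,280:]=0;m[:150]=0
P,_,_=pts("top",d,m);P=P[(P[:,2]>60)&(P[:,2]<110)];print(len(P),np.median(P,0),np.percentile(P[:,2],95))
E
```

```text
clock: 20.82
eef_pos: [596.1, 111.1, 383.9]
eef_rot: [3.141, 0.0, 1.715]
wrist_force: [-0.9, 0.4, -0.6]
finger_gap: 37.9
finger_force: 0.0
clock: 21.58
eef_pos: [455.4, -135.3, 402.9]
65 [596.95960186 109.32725637  91.13753956] 95.5020907581985
```

View pics/end.png

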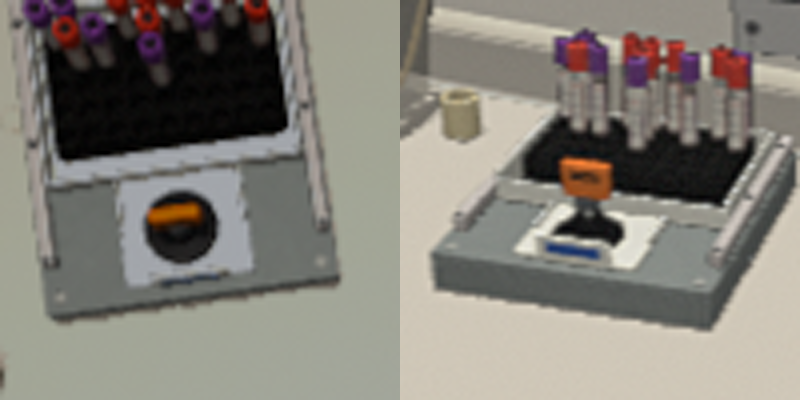

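The key stands upright in the tab, with its wing across the dock (left px (173,213), right (586,178)) and its top at about 92 mm, which is the locked height. The carrier is home and the gripper is clear.

```bash
python3 -c "
from cell import manip;print(manip.sign_off())"
```

```text
the job is handed in; nothing more can be done
None
```

The carrier is home against the rear stop, the key is locked at about 78 mm after its quarter turn, the gripper has let go and is clear, and the job was handed in at about 22 s of robot time; no verdict was returned.

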